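Roll the tin along the rack to its twin

TASK

The tall tin lying by itself in the middle of the wavy tin rack belongs next to the other tall tin at the end of the rack. Roll it there over the ridges with the fingertips (a push on its top does it), without picking it up or dragging it, until it rests in the free hollow right beside that other tall tin, and push its near end so that it lies home against the rack's back rail, as the other tins do. Leave the two end tins in their hollows, and do not disturb the mug and the spice jar behind the rack.

Things in the scene. Friction and masses are not known exactly. Their poses are not given: they have to be found in the camera images.
- tin_rack: wavy tin rack of plain light wood, fixed on the worktop, 142 mm deep (x), 512 mm long (y). Origin: centre of its underside, z = 0; x points to its back rail, y along the rack, z up. Open at the front; end boards 37 mm high close it beyond y = 242 and -242 mm. A tin in a hollow has its axis along x at z = 52 mm, its top at z = 90 mm; on a ridge both are 8 mm higher
- rack_wave (a point): point on the middle ridge of the rack's wavy slats, 22 mm above the rack's origin, same axes. Two slats run along y, an 18 mm wide one centred at x = -38 mm of the rack and a 42 mm wide one at x = 33 mm; their tops are a cosine wave: hollows at y = -200, -120, -40, 40, 120, 200 mm, z = 14 mm; ridges midway between, z = 22 mm; steepest slope about 17 degrees
- rack_rail (a point): middle of the back rail's inner face, at the top of the rail: x = 60, y = 0, z = 55 mm of the rack, same axes. The straight, fixed rail runs along y over all six hollows; a tin is home when its base touches it
- tall_tin_mid (a point): centre of the loose tall tin to be rolled: closed rigid food tin, 75.4 mm across, 110 mm long, 0.4 to 0.65 kg, lying on its side in the hollow at y = 40 mm of the rack, 12 to 28 mm short of the back rail. Home against the rail this point is at x = 5 mm of the rack. Axes: z along the tin, from base to near end (towards the robot); x up at the start, turning as it rolls
- tall_tin: the same tin; this origin is the centre of its base, which faces the back rail (55 mm from its middle, same axes). Let go just past a ridge it rolls down into the next hollow by itself and rocks there for 1 to 2 s; it slides along its axis at a push of about 3 to 8 N
- end_tall_tin_mid (a point): centre of the other tall tin, of the same kind and size, lying home in an end hollow of the rack, y = 200 or -200 mm (either can occur)
- short_tin_mid (a point): centre of the short tin, 75.4 mm across and 58 mm long, lying home in the other end hollow
- mug: white spotted mug with a handle, 82 mm across, 91 mm high, standing behind the rack; origin: centre of its underside
- spice_jar: small spice jar with a dark cap, 41 mm across, 105 mm high, standing behind the rack; origin: centre of its underside

How it is judged:
By the outcome, as a careful person would: the job done as asked, in the order asked, and still so for the second after the job is handed in, with the robot touching nothing.
It also fails if it takes over 61 s, if anything falls off the work surface, if the arm or the gripper's body presses on something with over 40 N, if the wrist force passes 120 N, or if a joint passes its speed limit or range.

ROBOT

A 6-joint arm with a two-finger parallel gripper is mounted at the origin on a cart in front of the work surface, level with it; the furniture and walls round the work are solid. World frame = base frame: x ahead of the robot, y to its left, z up, the work surface at z = 0. Lengths are in m, angles in rad, forces in N, time in s.
With the tool pointing down it reaches from about 0.275 to 0.725 m from the base axis. Payload 15.9 kg.
Tool frame: the origin (TCP) lies between the finger pads; the fingertips stand 8 mm ahead of it and the grasp point (between the pads) lies 11 mm behind it; z points along the fingers, y is the line along which they close (so a half turn about z gives the same grasp; the last joint's range is limited). The gripper opens to 85 mm and grips with 20 to 120 N. Pads are 22 mm wide; open, the fingers measure 114 mm over their backs; the gripper's body (76 mm by 85 mm) begins 54 mm behind the grasp point. The pads swing forward as they close: fully open they stand 13 mm farther back than shut.
Start: joints at [1.323, 0.213, -0.034, 1.323, 0, 1.571], TCP at [0.123, 0.485, 0.239] pointing down, gripper open.
Joint ranges: [-2.98, 2.98], [-0.74, 1.72], [-1.14, 1.35], [-2.1, 2.04], [-1.57, 1.44], [-3.14, 3.14]. Speed limits (rad/s): [1.89, 1.89, 2.39, 2.57, 3.14, 3.14].

INTERFACE

Orientations are given as a 3x3 rotation matrix whose columns are the frame's x, y, z axes.
In Python, from station import readout, eyes, robot gives the robot as it stands.
- The arm moves only by the tool jog_arm, never from a script. Its argument "targets" is a list of rows, each an object of numbers: "hand": the closure, from 0 (fully open) to 1 (shut); "dx", "dy", "dz": the shift along the tool's x, y, z in mm; "ax", "ay", "az": the turn, a rotation vector about the tool's x, y, z in rad. A call has 1 to 20 rows; each row shifts and turns the commanded pose from where the row before left it, along the tool's axes as they then stand; what a row does not reach is not made up. A row lasts 1/8 s, in which the tool goes at most 62.5 mm and 10.7 degrees, less where a joint would pass 70% of its speed; a pose out of reach is approached as far as the arm can. A call with a gripper value outside its range is refused whole. The fingers move at their own pace and stop on an object; "grip_force" is the grip in N (left out, the last holds). Time passes only in rows, so rows that do not move let the fingers close. It gives the time, the measured TCP pose, the force, the opening and the grip force at its end, in the units of the state.
- readout.observe(): the state, without advancing time (a new reading comes with each control period).
- eyes.grab_frame(name): name is "side" or "top"; returns a dict with "pixels" (400x640x3 uint8, blue, green, red), "depth" (400x640 float32, m along the optical axis (not along the pixel's ray), 0 where there is no reading), "intrinsics" (3x3 intrinsics, pixels), "distortion" ([k1, k2, p1, p2, k3] as OpenCV has them; the pictures are not rectified), "extrinsics" (4x4, takes a point from world to camera coordinates). Camera axes: x right, y up, looking along -z (the intrinsics and any distortion apply to the point x, -y, -z); pixel columns grow to the right and rows downward; lengths in m; the calibration is good to about 2 mm. A picture is of the moment at which its call begins.
- robot.job_done(): hands the job in; it is judged then, once.
The state is a dict: "time": time; "qpos": joint angles; "joint_vel": joint speeds; "joint_torque": joint torques, N m; "tcp_pos": TCP position; "eef_rot": TCP orientation; "force": force on the tool from outside, world axes, zero at the start; "moment": the same for the moment, N m; "finger_gap": finger opening in m; "gripper_force": force on a finger pad.
Only numpy, scipy, OpenCV 4.12 (cv2) and the standard library are available. Lean on these libraries where they do the work, as an engineer would, in place of code of your own. Each camera call takes 0.05 s, during which the arm holds its last target. There are 200 camera calls.

## Working session

There is one attempt and no reset: what is moved stays moved. The work goes in short steps, Python scripts to look and compute and a tool call to move; the robot and the scene stay as the last step left them, time stands still between calls to the robot, and variables do not carry over. Pictures are saved under pics/ and viewed, at most 10 in all, crops included, and the job is handed in when it is done.

Besides the shell and the picture viewer there is one more tool, called after "Request:" as name([rows], argument=value, ...), one row to a line, values as JSON. jog_arm: Moves the arm, as the interface text tells. Its arguments: {"type":"object","properties":{"targets":{"type":"array","items":{"type":"object","properties":{"hand":{"type":"number"},"dx":{"type":"number"},"dy":{"type":"number"},"dz":{"type":"number"},"ax":{"type":"number"},"ay":{"type":"number"},"az":{"type":"number"}}}},"grip_force":{"type":"number"}},"required":["targets"]}

```bash
mkdir -p pics
cat > h.py <<'E'
import numpy as np, cv2
from station import readout, eyes, robot
def cloud(f):
    K=np.array(f["intrinsics"]);D=np.array(f["distortion"],float);E=np.array(f["extrinsics"])
    d=f["depth"];h,w=d.shape
    uv=np.stack(np.meshgrid(np.arange(w),np.arange(h)),-1).reshape(-1,1,2).astype(np.float64)
    n=cv2.undistortPoints(uv,K,D).reshape(h,w,2)
    c=np.stack([n[...,0]*d,-n[...,1]*d,-d],-1)
    P=(c-E[:3,3])@E[:3,:3]
    P[d<=0]=np.nan
    return P
E
python3 - <<'E'
from h import *
s=readout.observe()
for k in("time","tcp_pos","eef_rot","force","finger_gap"):print(k,np.round(s[k],3))
for n in("side","top"):
    f=eyes.grab_frame(n);cv2.imwrite(f"pics/{n}0.png",f["pixels"]);P=cloud(f);np.save(n,P)
    E=np.array(f["extrinsics"]);print(n,np.round(-E[:3,:3].T@E[:3,3],3),(f["depth"]>0).mean())
E
```

```text
time 0.0
tcp_pos [0.123 0.484 0.239]
eef_rot [[-0.969  0.245 -0.   ]
 [ 0.245  0.969 -0.001]
 [-0.    -0.001 -1.   ]]
force [ 0.308 -0.216 -0.613]
finger_gap 0.085
side [0.495 0.534 0.489] 0.972078125
top [ 0.503 -0.2    0.9  ] 0.99606640625
```

View pics/side0.png

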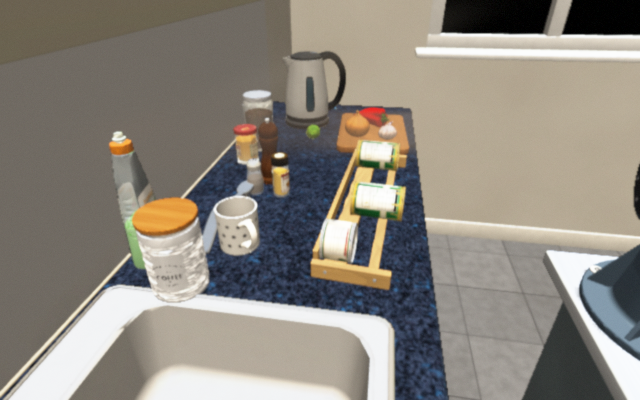

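View pics/top0.png

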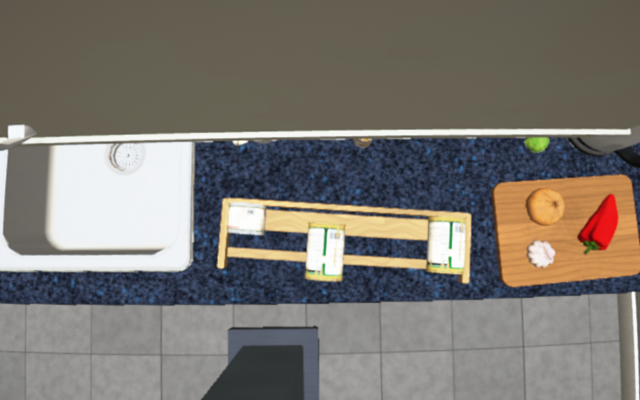

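The side view shows the short tin at (338,240), the loose tall tin at (377,200) and the end tall tin at the far (−y) end at (378,155). The mug is at (237,225) and the jar at (281,175). In the top view the rack spans (220–470, 200–283), slightly turned, with the loose tin at (325,250), the end tall tin at (447,243) and the short tin at (246,219). Next I'll measure the rack frame.

Run:
```python
from h import *
im=cv2.imread("pics/top0.png");P=np.load("top.npy")
hsv=cv2.cvtColor(im,cv2.COLOR_BGR2HSV)
m=cv2.inRange(hsv,(10,50,90),(30,255,255));m[:, :210]=0;m[:,480:]=0;m[:190]=0;m[290:]=0
Q=P[m>0];Q=Q[np.isfinite(Q).all(1)]
print(len(Q),np.round(np.percentile(Q,[0,2,50,98,100],axis=0),3))
r=Q[(Q[:,2]>.048)&(Q[:,2]<.062)&(Q[:,0]>np.percentile(Q[:,0],75))]
vx,vy,x0,y0=cv2.fitLine(r[:,:2].astype(np.float32),cv2.DIST_HUBER,0,.001,.001).ravel()
if vy<0:vx,vy=-vx,-vy
ey=np.array([vx,vy]);ex=np.array([vy,-vx]);
print("rail n",len(r),"yaw",np.arctan2(-vx,vy),"z",np.median(r[:,2]))
a=np.stack([Q[:,:2]@ex,Q[:,:2]@ey,Q[:,2]],1)
ra=np.stack([r[:,:2]@ex,r[:,:2]@ey],1);print("rail ex",np.percentile(ra[:,0],[2,10,50,90,98]),"ey",np.percentile(ra[:,1],[0,1,99,100]))
b=a[(a[:,2]>.03)&(a[:,2]<.043)];print("board ey",np.percentile(b[:,1],[0,2,10,90,98,100]),"ex",np.percentile(b[:,0],[0,1,99,100]))
print("all ex",np.percentile(a[:,0],[.2,1,99,99.8]),"ey",np.percentile(a[:,1],[.2,1,99,99.8]))
# tins: high points in the rack
for nme in("top","side"):
    S=np.load(nme+".npy").reshape(-1,3);S=S[np.isfinite(S).all(1)]
    A=np.stack([S[:,:2]@ex,S[:,:2]@ey,S[:,2]],1)
    xm,ym=ra[:,0].mean(),np.mean([a[:,1].min(),a[:,1].max()])
    t=A[(A[:,2]>.065)&(A[:,2]<.11)&(A[:,0]<xm-.0)&(A[:,0]>xm-.2)&(abs(A[:,1]-ym)<.26)]
    for k in(-.2,.04,.2):
        g=t[abs(t[:,1]-ym-k)<.06]
        if len(g):print(nme,k,len(g),"x",np.percentile(g[:,0],[1,99])-xm,"y",np.percentile(g[:,1],[1,99])-ym,"ztop",np.percentile(g[:,2],98))
print("ym",ym)
```

```text
8177 [[ 0.416 -0.522 -0.006]
 [ 0.435 -0.5   -0.001]
 [ 0.535 -0.258  0.021]
 [ 0.59   0.004  0.088]
 [ 0.604  0.021  0.092]]
rail n 1035 yaw -0.07899996 z 0.05436402384102149
rail ex [0.58497825 0.58603509 0.59045173 0.59410779 0.59507576] ey [-0.44565002 -0.42296903  0.02882665  0.03246538]
board ey [-0.46435439 -0.46224386 -0.45946716  0.04495249  0.04736372  0.04906177] ex [0.45301881 0.45561121 0.59218581 0.59477096]
all ex [0.44044519 0.45072642 0.60118384 0.60211659] ey [-0.47663026 -0.46145706  0.0474626   0.05777472]
top -0.2 1927 x [-0.11473622 -0.00751501] y [-0.22914315 -0.16330675] ztop 0.09063719737817502
top 0.04 1985 x [-0.14027429 -0.03416769] y [0.00967712 0.07623222] ztop 0.0902933462785208
top 0.2 1025 x [-0.06301391 -0.0061349 ] y [0.16921477 0.23459466] ztop 0.09057231343559267
side -0.2 637 x [-0.11421556 -0.00665303] y [-0.2055647 -0.160992 ] ztop 0.0908760080842783
side 0.04 1083 x [-0.14086363 -0.03403605] y [0.02901773 0.07834694] ztop 0.09049498885906082
side 0.2 870 x [-0.06265194 -0.00606133] y [0.18098067 0.23797197] ztop 0.09084059717820676
ym -0.20972914918028757
```

Request:
jog_arm([
  {"hand": 1, "az": -0.085},
  {"hand": 1, "az": -0.084},
  {"hand": 1, "dx": -27, "dy": -40},
  {"hand": 1, "dx": -27, "dy": -40},
  {"hand": 1, "dx": -27, "dy": -40},
  {"hand": 1, "dx": -27, "dy": -40},
  {"hand": 1, "dx": -27, "dy": -40},
  {"hand": 1, "dx": -27, "dy": -40},
  {"hand": 1, "dx": -27, "dy": -40},
  {"hand": 1, "dx": -27, "dy": -40},
  {"hand": 1, "dx": -27, "dy": -40},
  {"hand": 1, "dx": -27, "dy": -40},
  {"hand": 1, "dx": -27, "dy": -40},
  {"hand": 1, "dx": -27, "dy": -40},
  {"hand": 1, "dx": -27, "dy": -40},
  {"hand": 1, "dx": -27, "dy": -40},
  {"hand": 1, "dx": -27, "dy": -40},
  {"hand": 1, "dx": -20, "dy": -40},
])

```text
validation failed for argument at $.ta...
```

```bash
cat >> h.py <<'E'
ex=np.array([.9969,-.0789,0]);ey=np.array([.0789,.9969,0]);O=ex*.5245+ey*(-.208)
def rk(p):p=np.asarray(p);return np.stack([(p-O)@ex,(p-O)@ey,p[...,2]],-1)*1000
def st():
    s=readout.observe();F=np.array(s["force"]);R=np.array(s["eef_rot"])
    print("t %.2f"%s["time"],"tcp rack",rk(s["tcp_pos"]).round(1),"F",np.round([F@ex,F@ey,F[2]],1),"gap %.3f"%s["finger_gap"],"ty.ex %.3f"%(R[:,1]@ex),"tz",R[:,2].round(3))
E
python3 -c "
from h import *
st()"
```

```text
t 0.10 tcp rack [-440.6  700.7  238.9] F [ 0.8 -0.5 -0.5] gap 0.085 ty.ex 0.168 tz [-0.    -0.001 -1.   ]
```

Request:
jog_arm([
  {"hand": 1.0, "dx": 0.0, "dy": 0.0, "dz": 0.0, "ax": 0.0, "ay": 0.0, "az": -0.085},
  {"hand": 1.0, "dx": 0.0, "dy": 0.0, "dz": 0.0, "ax": 0.0, "ay": 0.0, "az": -0.084},
])

```text
time: 0.35
tcp_pos: [0.1226, 0.4845, 0.239]
eef_rot: [[-0.997, 0.076, -0.0], [0.076, 0.997, -0.001], [0.0, -0.001, -1.0]]
force: [-0.2, -0.5, -0.1]
finger_gap: 0.0518
gripper_force: 0.0
```

Request:
jog_arm([
  {"hand": 1, "dx": -27, "dy": -40, "dz": 0, "ax": 0, "ay": 0, "az": 0},
  {"hand": 1, "dx": -27, "dy": -40, "dz": 0, "ax": 0, "ay": 0, "az": 0},
  {"hand": 1, "dx": -27, "dy": -40, "dz": 0, "ax": 0, "ay": 0, "az": 0},
  {"hand": 1, "dx": -27, "dy": -40, "dz": 0, "ax": 0, "ay": 0, "az": 0},
  {"hand": 1, "dx": -27, "dy": -40, "dz": 0, "ax": 0, "ay": 0, "az": 0},
  {"hand": 1, "dx": -27, "dy": -40, "dz": 0, "ax": 0, "ay": 0, "az": 0},
  {"hand": 1, "dx": -27, "dy": -40, "dz": 0, "ax": 0, "ay": 0, "az": 0},
  {"hand": 1, "dx": -27, "dy": -40, "dz": 0, "ax": 0, "ay": 0, "az": 0},
  {"hand": 1, "dx": -27, "dy": -40, "dz": 0, "ax": 0, "ay": 0, "az": 0},
  {"hand": 1, "dx": -27, "dy": -40, "dz": 0, "ax": 0, "ay": 0, "az": 0},
  {"hand": 1, "dx": -27, "dy": -40, "dz": 0, "ax": 0, "ay": 0, "az": 0},
  {"hand": 1, "dx": -27, "dy": -40, "dz": 0, "ax": 0, "ay": 0, "az": 0},
  {"hand": 1, "dx": -27, "dy": -40, "dz": 0, "ax": 0, "ay": 0, "az": 0},
  {"hand": 1, "dx": -27, "dy": -40, "dz": 0, "ax": 0, "ay": 0, "az": 0},
  {"hand": 1, "dx": -27, "dy": -40, "dz": 0, "ax": 0, "ay": 0, "az": 0},
  {"hand": 1, "dx": -20, "dy": -40, "dz": 0, "ax": 0, "ay": 0, "az": 0},
])

```text
time: 2.35
tcp_pos: [0.4964, -0.1883, 0.2388]
eef_rot: [[-0.997, 0.079, -0.001], [0.079, 0.997, 0.0], [0.001, 0.0, -1.0]]
force: [1.1, 1.4, -0.4]
finger_gap: -0.0
gripper_force: 0.0
```

```bash
python3 -c "
from h import *
st()"
```

```text
t 2.35 tcp rack [-14.8  59.5 238.8] F [ 1.   1.4 -0.4] gap -0.000 ty.ex -0.000 tz [-0.001  0.    -1.   ]
```

Request:
jog_arm([
  {"hand": 1, "dx": 0, "dy": 0, "dz": 50, "ax": 0, "ay": 0, "az": 0},
  {"hand": 1, "dx": 0, "dy": 0, "dz": 50, "ax": 0, "ay": 0, "az": 0},
  {"hand": 1, "dx": 0, "dy": 0, "dz": 30, "ax": 0, "ay": 0, "az": 0},
  {"hand": 1, "dx": 0, "dy": 0, "dz": 6, "ax": 0, "ay": 0, "az": 0},
  {"hand": 1, "dx": 0, "dy": 0, "dz": 3, "ax": 0, "ay": 0, "az": 0},
  {"hand": 1, "dx": 0, "dy": 0, "dz": 0, "ax": 0, "ay": 0, "az": 0},
])

```text
time: 3.1
tcp_pos: [0.4966, -0.187, 0.1014]
eef_rot: [[-0.997, 0.079, 0.002], [0.079, 0.997, -0.001], [-0.002, -0.0, -1.0]]
force: [0.1, 0.2, -0.5]
finger_gap: -0.0006
gripper_force: 0.0
```

```bash
python3 -c "
from h import *
st()
f=eyes.grab_frame('side');cv2.imwrite('pics/s1.png',cv2.resize(f['pixels'][90:290,280:480],(600,600)))"
```

```text
t 3.10 tcp rack [-14.7  60.8 101.4] F [ 0.1  0.2 -0.5] gap -0.001 ty.ex -0.000 tz [ 0.002 -0.001 -1.   ]
```

View pics/s1.png

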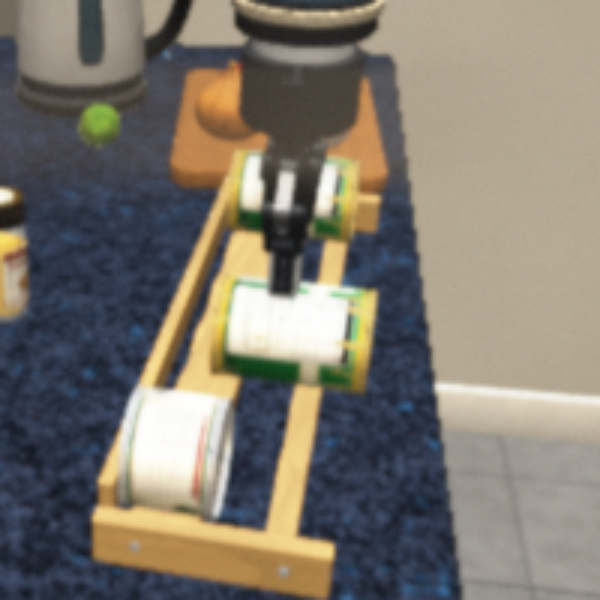

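The shut fingertips at (285,285) sit just above the loose tin's top. I'll lower them until they touch.

Request:
jog_arm([
  {"hand": 1, "dx": 0, "dy": 0, "dz": 2, "ax": 0, "ay": 0, "az": 0},
  {"hand": 1, "dx": 0, "dy": 0, "dz": 1, "ax": 0, "ay": 0, "az": 0},
  {"hand": 1, "dx": 0, "dy": 0, "dz": 0, "ax": 0, "ay": 0, "az": 0},
])

```text
time: 3.52
tcp_pos: [0.4959, -0.1867, 0.0973]
eef_rot: [[-0.997, 0.079, -0.0], [0.079, 0.997, 0.0], [0.0, 0.0, -1.0]]
force: [0.9, 0.3, -0.1]
finger_gap: -0.0001
gripper_force: 0.0
```

Request:
jog_arm([
  {"hand": 1, "dx": 0, "dy": 0, "dz": 2, "ax": 0, "ay": 0, "az": 0},
  {"hand": 1, "dx": 0, "dy": 0, "dz": 0, "ax": 0, "ay": 0, "az": 0},
])

```text
time: 3.78
tcp_pos: [0.496, -0.1867, 0.0952]
eef_rot: [[-0.997, 0.079, 0.0], [0.079, 0.997, 0.0], [-0.0, 0.0, -1.0]]
force: [-0.9, 0.1, -0.3]
finger_gap: -0.0004
gripper_force: 0.2
```

Request:
jog_arm([
  {"hand": 1, "dx": 0, "dy": 0, "dz": 1.5, "ax": 0, "ay": 0, "az": 0},
  {"hand": 1, "dx": 0, "dy": 0, "dz": 0, "ax": 0, "ay": 0, "az": 0},
])

```text
time: 4.03
tcp_pos: [0.4962, -0.1867, 0.0945]
eef_rot: [[-0.997, 0.079, 0.001], [0.079, 0.997, 0.0], [-0.001, 0.0, -1.0]]
force: [-3.2, 3.6, 13.9]
finger_gap: 0.0001
gripper_force: 6.7
```

Request:
jog_arm([
  {"hand": 1, "dx": 0, "dy": 0, "dz": 1.5, "ax": 0, "ay": 0, "az": 0},
  {"hand": 1, "dx": 0, "dy": 0, "dz": 0, "ax": 0, "ay": 0, "az": 0},
])

```text
time: 4.28
tcp_pos: [0.4964, -0.1865, 0.094]
eef_rot: [[-0.997, 0.078, 0.002], [0.078, 0.997, 0.0], [-0.002, 0.0, -1.0]]
force: [-8.8, 7.3, 30.1]
finger_gap: 0.0001
gripper_force: 15.0
```

```bash
cat > path.py <<'E'
import numpy as np
R=37.7
def path(y0,y1,a0,n,press,tip=8):
    "tip waypoints (TCP y,z) for a no-slip roll of the tin centre from y0 to y1 (mm, moving -y), tip contact at angle a0 behind the top"
    k=2*np.pi/80;yc=np.linspace(y0+30,y1-30,20001)
    w=18-4*np.cos(k*(yc-40));th=np.arctan(4*k*np.sin(k*(yc-40)))
    cy=yc-R*np.sin(th);cz=w+R*np.cos(th)
    s=np.r_[0,np.cumsum(np.hypot(np.diff(cy),np.diff(cz)))]
    i=np.argmin(abs(cy-y0));j=np.argmin(abs(cy-y1))
    ss=np.linspace(s[i],s[j],n+1);Y=np.interp(ss,s,cy);Z=np.interp(ss,s,cz)
    a=a0-(ss-s[i])/R
    r=R-press
    return Y+r*np.sin(a),Z+r*np.cos(a)+tip,a,Y
E
python3 - <<'E'
from path import *
y,z,a,Y=path(40.5,-4,np.radians(23.5),18,.8)
print(y[0],z[0])
for q in zip(-np.diff(y),-np.diff(z),np.degrees(a[1:]),Y[1:],z[1:]):print(np.round(q,1))
E
```

```text
55.21413515208627 93.57450290120241
[ 4.8 -1.2 19.7 38.  94.8]
[ 4.8 -1.4 15.8 35.6 96.2]
[ 4.8 -1.3 12.  33.1 97.5]
[ 4.8 -1.2  8.1 30.7 98.7]
[ 4.9 -1.   4.3 28.3 99.7]
[  4.9  -0.8   0.5  25.9 100.5]
[  4.9  -0.6  -3.4  23.5 101.1]
[  4.9  -0.4  -7.2  21.  101.6]
[  4.9  -0.2 -11.1  18.6 101.8]
[  4.9   0.  -14.9  16.1 101.7]
[  4.9   0.3 -18.7  13.6 101.5]
[  4.8   0.5 -22.6  11.1 101. ]
[  4.8   0.7 -26.4   8.6 100.3]
[  4.7   0.9 -30.3   6.1  99.3]
[  4.6   1.2 -34.1   3.6  98.2]
[  4.5   1.4 -37.9   1.   96.8]
[  4.4   1.6 -41.8  -1.5  95.2]
[  4.3   1.8 -45.6  -4.   93.4]
```

Request:
jog_arm([
  {"hand": 1, "dx": 0, "dy": 0, "dz": -1.4, "ax": 0, "ay": 0, "az": 0},
  {"hand": 1, "dx": 0, "dy": -4.8, "dz": -1.2, "ax": 0, "ay": 0, "az": 0},
  {"hand": 1, "dx": 0, "dy": -4.8, "dz": -1.4, "ax": 0, "ay": 0, "az": 0},
  {"hand": 1, "dx": 0, "dy": -4.8, "dz": -1.3, "ax": 0, "ay": 0, "az": 0},
])

```text
time: 4.78
tcp_pos: [0.495, -0.2011, 0.0982]
eef_rot: [[-0.997, 0.079, 0.001], [0.079, 0.997, 0.0], [-0.001, 0.0, -1.0]]
force: [-1.7, 2.6, 8.1]
finger_gap: -0.0001
gripper_force: 4.5
```

```bash
cat >> h.py <<'E'
def tin():
    "axis position of tins per view: rack y from the top strip symmetric edges"
    for n in("top","side"):
        A=rk(cloud(eyes.grab_frame(n)).reshape(-1,3));A=A[np.isfinite(A).all(1)]
        t=A[(A[:,0]<48)&(A[:,0]>-95)&(abs(A[:,1])<160)&(A[:,2]>62)&(A[:,2]<99)&(abs(A[:,0]+15)>20)]
        if len(t)<50:print(n,"few");continue
        lo=t[t[:,0]<-20];hi=t[t[:,0]>0]
        # circle fit (R known) per half: linear least squares
        o=[]
        for g in(lo,hi):
            if len(g)<40:o.append(None);continue
            g=g[(g[:,0]>-70)|True]
            B=np.c_[2*g[:,1],2*g[:,2],np.ones(len(g))];c=np.linalg.lstsq(B,(g[:,1]**2+g[:,2]**2),rcond=None)[0]
            o.append((c[:2].round(1),round(float(np.sqrt(c[2]+c[0]**2+c[1]**2)),1)))
        print(n,len(t),"near/far axis y,z,R",o,"x",np.percentile(t[:,0],[1,99]).round(1),"y",np.percentile(t[:,1],[1,99]).round(1))
E
python3 -c "
from h import *
st();tin()"
```

```text
t 4.78 tcp rack [-15.2  46.6  98.2] F [-1.9  2.5  8.1] gap -0.000 ty.ex -0.000 tz [ 0.001  0.    -1.   ]
top few
side 746 near/far axis y,z,R [(array([35.4, 57.3]), 33.7), (array([35.5, 58. ]), 33.1)] x [-75.7  32.1] y [20.6 70.4]
```

Request:
jog_arm([
  {"hand": 1, "dx": 0, "dy": -4.8, "dz": -1.2, "ax": 0, "ay": 0, "az": 0},
  {"hand": 1, "dx": 0, "dy": -4.9, "dz": -1.0, "ax": 0, "ay": 0, "az": 0},
  {"hand": 1, "dx": 0, "dy": -4.9, "dz": -0.8, "ax": 0, "ay": 0, "az": 0},
])

```text
time: 5.25
tcp_pos: [0.4938, -0.2157, 0.1011]
eef_rot: [[-0.997, 0.079, 0.001], [0.079, 0.997, 0.0], [-0.001, 0.0, -1.0]]
force: [-1.2, 1.7, 8.6]
finger_gap: -0.0001
gripper_force: 4.2
```

Request:
jog_arm([
  {"hand": 1, "dx": 0, "dy": -4.5, "dz": -0.6, "ax": 0, "ay": 0, "az": 0},
  {"hand": 1, "dx": 0, "dy": -4.5, "dz": -0.6, "ax": 0, "ay": 0, "az": 0},
])

```text
time: 5.5
tcp_pos: [0.4931, -0.2247, 0.1024]
eef_rot: [[-0.997, 0.079, 0.001], [0.079, 0.997, -0.0], [-0.001, -0.0, -1.0]]
force: [-1.8, 2.0, 9.3]
finger_gap: -0.0
gripper_force: 4.6
```

```bash
python3 -c "
from h import *
st();tin()"
```

```text
t 5.50 tcp rack [-15.2  22.9 102.4] F [-1.9  1.9  9.3] gap -0.000 ty.ex -0.000 tz [ 0.001 -0.    -1.   ]
top few
side 782 near/far axis y,z,R [(array([23.7, 60.6]), 33.6), (array([23.3, 60.4]), 34.0)] x [-75.6  32.3] y [ 9.3 59.1]
```

Request:
jog_arm([
  {"hand": 1, "dx": 0, "dy": -4.9, "dz": -0.6, "ax": 0, "ay": 0, "az": 0},
  {"hand": 1, "dx": 0, "dy": -4.9, "dz": -0.5, "ax": 0, "ay": 0, "az": 0},
  {"hand": 1, "dx": 0, "dy": -4.9, "dz": -0.2, "ax": 0, "ay": 0, "az": 0},
])

```text
time: 5.98
tcp_pos: [0.4919, -0.2395, 0.1036]
eef_rot: [[-0.997, 0.079, 0.001], [0.079, 0.997, -0.0], [-0.001, -0.0, -1.0]]
force: [-2.0, 1.5, 9.1]
finger_gap: -0.0001
gripper_force: 4.4
```

Run:
```python
from h import *
from path import path
st();tin()
y,z,a,Y=path(15.5,-5,np.radians(-9),8,.8)
for q in zip(-np.diff(y),-np.diff(z),np.degrees(a[1:]),Y[1:]):print(np.round(q,1))
```

```text
t 5.97 tcp rack [-15.2   8.1 103.6] F [-2.1  1.4  9.1] gap -0.000 ty.ex -0.000 tz [ 0.001 -0.    -1.   ]
top few
side 784 near/far axis y,z,R [(array([16.2, 61.4]), 34.1), (array([16.4, 61.9]), 33.7)] x [-75.6  32.5] y [ 2.3 51.8]
[  5.    0.  -12.9  13. ]
[  5.    0.3 -16.8  10.4]
[  4.9   0.5 -20.7   7.9]
[  4.9   0.8 -24.7   5.3]
[  4.8   1.  -28.6   2.7]
[  4.7   1.2 -32.5   0.1]
[  4.7   1.5 -36.4  -2.4]
[  4.5   1.7 -40.3  -5. ]
```

Request:
jog_arm([
  {"hand": 1, "dx": 0, "dy": -5, "dz": -0.1, "ax": 0, "ay": 0, "az": 0},
  {"hand": 1, "dx": 0, "dy": -5, "dz": 0.1, "ax": 0, "ay": 0, "az": 0},
  {"hand": 1, "dx": 0, "dy": -4.9, "dz": 0.4, "ax": 0, "ay": 0, "az": 0},
])

```text
time: 6.45
tcp_pos: [0.4908, -0.2546, 0.1034]
eef_rot: [[-0.997, 0.079, 0.001], [0.079, 0.997, -0.001], [-0.001, -0.001, -1.0]]
force: [-3.3, 0.1, 13.7]
finger_gap: 0.0004
gripper_force: 6.4
```

Request:
jog_arm([
  {"hand": 1, "dx": 0, "dy": -4.9, "dz": 0.6, "ax": 0, "ay": 0, "az": 0},
  {"hand": 1, "dx": 0, "dy": -4.8, "dz": 0.9, "ax": 0, "ay": 0, "az": 0},
])

```text
time: 6.7
tcp_pos: [0.49, -0.2646, 0.1022]
eef_rot: [[-0.997, 0.079, 0.001], [0.079, 0.997, -0.002], [-0.001, -0.001, -1.0]]
force: [-4.7, -1.6, 15.7]
finger_gap: -0.0001
gripper_force: 7.7
```

Run:
```python
from h import *
st();tin()
```

```text
t 6.70 tcp rack [-15.1 -17.1 102.2] F [-4.6 -2.  15.7] gap -0.000 ty.ex 0.000 tz [ 0.001 -0.002 -1.   ]
top few
side 782 near/far axis y,z,R [(array([-37.7,  18.8]), 91.5), (array([ 3.5, 63.8]), 33.2)] x [-75.8  32.3] y [-9.6 39.4]
```

Request:
jog_arm([
  {"hand": 1, "dx": 0, "dy": -4.8, "dz": 0.6, "ax": 0, "ay": 0, "az": 0},
  {"hand": 1, "dx": 0, "dy": -4.7, "dz": 1.0, "ax": 0, "ay": 0, "az": 0},
  {"hand": 1, "dx": 0, "dy": -4.6, "dz": 1.3, "ax": 0, "ay": 0, "az": 0},
])

```text
time: 7.18
tcp_pos: [0.4889, -0.2787, 0.0989]
eef_rot: [[-0.997, 0.079, 0.001], [0.079, 0.997, -0.001], [-0.001, -0.001, -1.0]]
force: [-2.1, -2.9, 8.9]
finger_gap: 0.0001
gripper_force: 4.3
```

Run:
```python
from h import *
st();tin()
```

```text
t 7.17 tcp rack [-15.2 -31.2  98.9] F [-1.9 -3.1  8.9] gap 0.000 ty.ex 0.000 tz [ 0.001 -0.001 -1.   ]
top 128 near/far axis y,z,R [None, (array([ 6.8, 69.3]), 20.9)] x [ 5.7 31. ] y [ 9.5 29.8]
side 761 near/far axis y,z,R [(array([-4.2, 63. ]), 33.2), (array([-4.3, 63.2]), 33.2)] x [-75.8  32.1] y [-17.7  31.2]
```

Request:
jog_arm([
  {"hand": 1, "dx": 0, "dy": 0, "dz": -20, "ax": 0, "ay": 0, "az": 0},
  {"hand": 1, "dx": 0, "dy": 0, "dz": -10, "ax": 0, "ay": 0, "az": 0},
  {"hand": 1, "dx": 0, "dy": 5, "dz": 0, "ax": 0, "ay": 0, "az": 0},
  {"hand": 1, "dx": 0, "dy": 5, "dz": 0, "ax": 0, "ay": 0, "az": 0},
  {"hand": 1, "dx": 0, "dy": 0, "dz": 0, "ax": 0, "ay": 0, "az": 0},
  {"hand": 1, "dx": 0, "dy": 0, "dz": 0, "ax": 0, "ay": 0, "az": 0},
  {"hand": 1, "dx": 0, "dy": 0, "dz": 0, "ax": 0, "ay": 0, "az": 0},
  {"hand": 1, "dx": 0, "dy": 0, "dz": 0, "ax": 0, "ay": 0, "az": 0},
  {"hand": 1, "dx": 0, "dy": 0, "dz": 0, "ax": 0, "ay": 0, "az": 0},
  {"hand": 1, "dx": 0, "dy": 0, "dz": 0, "ax": 0, "ay": 0, "az": 0},
  {"hand": 1, "dx": 0, "dy": 0, "dz": 0, "ax": 0, "ay": 0, "az": 0},
  {"hand": 1, "dx": 0, "dy": 0, "dz": 0, "ax": 0, "ay": 0, "az": 0},
  {"hand": 1, "dx": 0, "dy": 0, "dz": 0, "ax": 0, "ay": 0, "az": 0},
  {"hand": 1, "dx": 0, "dy": 0, "dz": 0, "ax": 0, "ay": 0, "az": 0},
  {"hand": 1, "dx": 0, "dy": 0, "dz": 0, "ax": 0, "ay": 0, "az": 0},
  {"hand": 1, "dx": 0, "dy": 0, "dz": 0, "ax": 0, "ay": 0, "az": 0},
])

```text
time: 9.28
tcp_pos: [0.4895, -0.2679, 0.1283]
eef_rot: [[-0.997, 0.079, -0.0], [0.079, 0.997, -0.0], [0.0, -0.0, -1.0]]
force: [0.4, -0.8, -0.8]
finger_gap: 0.0
gripper_force: 0.0
```

Run:
```python
from h import *
st();tin();tin()
```

```text
t 9.28 tcp rack [-15.4 -20.4 128.3] F [ 0.5 -0.8 -0.8] gap 0.000 ty.ex -0.000 tz [-0. -0. -1.]
top few
side 639 near/far axis y,z,R [(array([-32. ,  57.1]), 33.0), (array([-31.8,  57.9]), 32.4)] x [-75.7  32.1] y [-47.1   3.2]
top few
side 615 near/far axis y,z,R [(array([-37.2,  55.9]), 33.4), (array([-36.7,  58.2]), 31.4)] x [-75.7  32.3] y [-51.5  -2.5]
```

Request:
jog_arm([
  {"hand": 1, "dx": 0, "dy": 0, "dz": 0, "ax": 0, "ay": 0, "az": 0},
  {"hand": 1, "dx": 0, "dy": 0, "dz": 0, "ax": 0, "ay": 0, "az": 0},
  {"hand": 1, "dx": 0, "dy": 0, "dz": 0, "ax": 0, "ay": 0, "az": 0},
  {"hand": 1, "dx": 0, "dy": 0, "dz": 0, "ax": 0, "ay": 0, "az": 0},
  {"hand": 1, "dx": 0, "dy": 0, "dz": 0, "ax": 0, "ay": 0, "az": 0},
  {"hand": 1, "dx": 0, "dy": 0, "dz": 0, "ax": 0, "ay": 0, "az": 0},
  {"hand": 1, "dx": 0, "dy": 0, "dz": 0, "ax": 0, "ay": 0, "az": 0},
  {"hand": 1, "dx": 0, "dy": 0, "dz": 0, "ax": 0, "ay": 0, "az": 0},
  {"hand": 1, "dx": 0, "dy": 0, "dz": 0, "ax": 0, "ay": 0, "az": 0},
  {"hand": 1, "dx": 0, "dy": 0, "dz": 0, "ax": 0, "ay": 0, "az": 0},
  {"hand": 1, "dx": 0, "dy": 0, "dz": 0, "ax": 0, "ay": 0, "az": 0},
  {"hand": 1, "dx": 0, "dy": 0, "dz": 0, "ax": 0, "ay": 0, "az": 0},
])

```text
time: 10.98
tcp_pos: [0.4895, -0.2679, 0.1283]
eef_rot: [[-0.997, 0.079, -0.0], [0.079, 0.997, -0.0], [0.0, -0.0, -1.0]]
force: [0.1, -0.1, 0.5]
finger_gap: 0.0
gripper_force: 0.0
```

Run:
```python
from h import *
st();tin();tin()
```

```text
t 10.97 tcp rack [-15.4 -20.5 128.3] F [ 0.1 -0.1  0.5] gap 0.000 ty.ex -0.000 tz [-0. -0. -1.]
top few
side 618 near/far axis y,z,R [(array([-67. ,  15.7]), 81.0), (array([-37.8,  57.3]), 32.2)] x [-75.7  32.2] y [-51.8  -2.5]
top few
side 616 near/far axis y,z,R [(array([-37.9,  55.4]), 33.7), (array([-37.7,  57.3]), 32.2)] x [-75.7  32.4] y [-50.4  -2.5]
```

Settled in the hollow at −40. Second stroke.

Request:
jog_arm([
  {"hand": 1, "dx": 0, "dy": 0, "dz": 28, "ax": 0, "ay": 0, "az": 0},
  {"hand": 1, "dx": 0, "dy": 0, "dz": 5, "ax": 0, "ay": 0, "az": 0},
  {"hand": 1, "dx": 0, "dy": 0, "dz": 1.7, "ax": 0, "ay": 0, "az": 0},
  {"hand": 1, "dx": 0, "dy": 0, "dz": 0, "ax": 0, "ay": 0, "az": 0},
])

```text
time: 11.68
tcp_pos: [0.4891, -0.2678, 0.0947]
eef_rot: [[-0.997, 0.079, -0.0], [0.079, 0.997, 0.0], [0.0, 0.0, -1.0]]
force: [-7.1, 3.0, 12.3]
finger_gap: -0.0
gripper_force: 5.9
```

Request:
jog_arm([
  {"hand": 1, "dx": 0, "dy": -4.8, "dz": -1.3, "ax": 0, "ay": 0, "az": 0},
  {"hand": 1, "dx": 0, "dy": -4.8, "dz": -1.4, "ax": 0, "ay": 0, "az": 0},
  {"hand": 1, "dx": 0, "dy": -4.8, "dz": -1.3, "ax": 0, "ay": 0, "az": 0},
  {"hand": 1, "dx": 0, "dy": -4.8, "dz": -1.2, "ax": 0, "ay": 0, "az": 0},
])

```text
time: 12.18
tcp_pos: [0.4875, -0.287, 0.0997]
eef_rot: [[-0.997, 0.079, -0.001], [0.079, 0.997, 0.0], [0.001, 0.0, -1.0]]
force: [-3.8, 2.2, 6.2]
finger_gap: -0.0003
gripper_force: 3.2
```

Request:
jog_arm([
  {"hand": 1, "dx": 0, "dy": -4.9, "dz": -1.0, "ax": 0, "ay": 0, "az": 0},
  {"hand": 1, "dx": 0, "dy": -4.9, "dz": -0.8, "ax": 0, "ay": 0, "az": 0},
  {"hand": 1, "dx": 0, "dy": -4.5, "dz": -0.6, "ax": 0, "ay": 0, "az": 0},
  {"hand": 1, "dx": 0, "dy": -4.5, "dz": -0.6, "ax": 0, "ay": 0, "az": 0},
])

```text
time: 12.68
tcp_pos: [0.4863, -0.3059, 0.1027]
eef_rot: [[-0.997, 0.079, -0.0], [0.079, 0.997, 0.0], [0.0, -0.0, -1.0]]
force: [-3.9, 1.2, 5.0]
finger_gap: -0.0
gripper_force: 2.4
```

Run:
```python
from h import *
st();tin()
```

```text
t 12.68 tcp rack [-15.6 -58.5 102.7] F [-3.9  0.9  5. ] gap -0.000 ty.ex -0.000 tz [-0.  0. -1.]
top 194 near/far axis y,z,R [None, (array([-50.2,  64.9]), 25.1)] x [ 5.1 32.3] y [-49.2 -23. ]
side 659 near/far axis y,z,R [(array([-55.9,  62. ]), 32.3), (array([-57.9,  60. ]), 34.4)] x [-75.7  32. ] y [-70.4 -21.5]
```

Request:
jog_arm([
  {"hand": 1, "dx": 0, "dy": -4.9, "dz": -0.3, "ax": 0, "ay": 0, "az": 0},
  {"hand": 1, "dx": 0, "dy": -4.9, "dz": -0.4, "ax": 0, "ay": 0, "az": 0},
  {"hand": 1, "dx": 0, "dy": -4.9, "dz": -0.2, "ax": 0, "ay": 0, "az": 0},
  {"hand": 1, "dx": 0, "dy": -5, "dz": -0.1, "ax": 0, "ay": 0, "az": 0},
])

```text
time: 13.28
tcp_pos: [0.4849, -0.3257, 0.1039]
eef_rot: [[-0.997, 0.079, 0.0], [0.079, 0.997, -0.001], [-0.0, -0.001, -1.0]]
force: [-5.3, 0.6, 7.6]
finger_gap: 0.0001
gripper_force: 4.3
```

Request:
jog_arm([
  {"hand": 1, "dx": 0, "dy": -5, "dz": 0, "ax": 0, "ay": 0, "az": 0},
  {"hand": 1, "dx": 0, "dy": -4.9, "dz": 0.3, "ax": 0, "ay": 0, "az": 0},
  {"hand": 1, "dx": 0, "dy": -4.9, "dz": 0.6, "ax": 0, "ay": 0, "az": 0},
])

```text
time: 13.65
tcp_pos: [0.4838, -0.3407, 0.1031]
eef_rot: [[-0.997, 0.079, 0.0], [0.079, 0.997, -0.001], [-0.0, -0.001, -1.0]]
force: [-5.2, 0.0, 10.3]
finger_gap: -0.0001
gripper_force: 4.9
```

Run:
```python
from h import *
st();tin()
```

```text
t 13.65 tcp rack [-15.4 -93.4 103.1] F [-5.2 -0.4 10.3] gap -0.000 ty.ex 0.000 tz [ 0.    -0.001 -1.   ]
top 852 near/far axis y,z,R [(array([-72. ,  65.5]), 29.9), (array([-76. ,  60.9]), 35.1)] x [-75.   31.7] y [-97.8 -40.1]
side 654 near/far axis y,z,R [(array([-73.7,  64.5]), 32.4), (array([-88.3,  49.1]), 51.7)] x [-75.5  32.2] y [-86.1 -38.5]
```

Request:
jog_arm([
  {"hand": 1, "dx": 0, "dy": -4.8, "dz": 0.7, "ax": 0, "ay": 0, "az": 0},
  {"hand": 1, "dx": 0, "dy": -4.8, "dz": 0.8, "ax": 0, "ay": 0, "az": 0},
  {"hand": 1, "dx": 0, "dy": -4.7, "dz": 1.1, "ax": 0, "ay": 0, "az": 0},
  {"hand": 1, "dx": 0, "dy": -4.6, "dz": 1.4, "ax": 0, "ay": 0, "az": 0},
])

```text
time: 14.25
tcp_pos: [0.4822, -0.3596, 0.0988]
eef_rot: [[-0.997, 0.079, -0.0], [0.079, 0.997, -0.001], [-0.0, -0.001, -1.0]]
force: [-3.4, -1.9, 4.9]
finger_gap: -0.0001
gripper_force: 2.6
```

Run:
```python
from h import *
st();tin()
```

```text
t 14.25 tcp rack [ -15.4 -112.4   98.8] F [-3.2 -2.1  4.9] gap -0.000 ty.ex 0.000 tz [-0.    -0.001 -1.   ]
top 1171 near/far axis y,z,R [(array([-86.1,  61.3]), 34.6), (array([-86.8,  59.6]), 36.0)] x [-75.5  31.8] y [-117.1  -50.8]
side 639 near/far axis y,z,R [(array([-84. ,  64.1]), 32.2), (array([-84.8,  63.1]), 33.2)] x [-75.8  32.5] y [-95.7 -49.3]
```

Run:
```python
from path import *
y,z,a,Y=path(-86,-102,np.radians(-36),10,.3)
print(y[0]-4.5,z[0])
for q in zip(-np.diff(y),-np.diff(z),np.degrees(a[1:]),Y[1:],z[1:]):print(np.round(q,1))
```

```text
-112.48369246678081 97.72753725880006
[  2.9   1.1 -38.5 -87.6  96.6]
[  2.9   1.2 -40.9 -89.2  95.4]
[  2.8   1.3 -43.4 -90.8  94.1]
[  2.8   1.4 -45.9 -92.5  92.8]
[  2.7   1.4 -48.4 -94.1  91.3]
[  2.6   1.5 -50.8 -95.7  89.8]
[  2.6   1.6 -53.3 -97.3  88.2]
[  2.5   1.7 -55.8 -98.8  86.5]
[   2.5    1.7  -58.2 -100.4   84.8]
[   2.4    1.8  -60.7 -102.    83. ]
```

Request:
jog_arm([
  {"hand": 1, "dx": 0, "dy": -2.9, "dz": 1.0, "ax": 0, "ay": 0, "az": 0},
  {"hand": 1, "dx": 0, "dy": -2.9, "dz": 1.1, "ax": 0, "ay": 0, "az": 0},
  {"hand": 1, "dx": 0, "dy": -2.8, "dz": 1.2, "ax": 0, "ay": 0, "az": 0},
  {"hand": 1, "dx": 0, "dy": -2.8, "dz": 1.3, "ax": 0, "ay": 0, "az": 0},
  {"hand": 1, "dx": 0, "dy": -2.7, "dz": 1.4, "ax": 0, "ay": 0, "az": 0},
])

```text
time: 14.98
tcp_pos: [0.4812, -0.3739, 0.093]
eef_rot: [[-0.997, 0.079, 0.0], [0.079, 0.997, -0.002], [-0.0, -0.002, -1.0]]
force: [-5.0, -4.5, 8.2]
finger_gap: -0.0001
gripper_force: 4.7
```

Run:
```python
from h import *
st();tin()
```

```text
t 14.97 tcp rack [ -15.3 -126.8   93. ] F [-4.6 -4.8  8.2] gap -0.000 ty.ex 0.000 tz [ 0.    -0.002 -1.   ]
top 1315 near/far axis y,z,R [(array([-95.8,  59. ]), 35.8), (array([-95.7,  58.2]), 36.1)] x [-75.3  31.2] y [-130.   -59.6]
side 619 near/far axis y,z,R [(array([-93.6,  61.9]), 33.2), (array([-93.2,  62.8]), 32.3)] x [-75.6  32.2] y [-104.8  -57.5]
```

Request:
jog_arm([
  {"hand": 1, "dx": 0, "dy": -2.7, "dz": 1.4, "ax": 0, "ay": 0, "az": 0},
  {"hand": 1, "dx": 0, "dy": -2.7, "dz": 1.5, "ax": 0, "ay": 0, "az": 0},
  {"hand": 1, "dx": 0, "dy": -2.6, "dz": 1.6, "ax": 0, "ay": 0, "az": 0},
  {"hand": 1, "dx": 0, "dy": -2.6, "dz": 1.6, "ax": 0, "ay": 0, "az": 0},
  {"hand": 1, "dx": 0, "dy": -2.5, "dz": 1.7, "ax": 0, "ay": 0, "az": 0},
])

```text
time: 15.7
tcp_pos: [0.4803, -0.3872, 0.0853]
eef_rot: [[-0.997, 0.079, 0.0], [0.079, 0.997, -0.002], [-0.001, -0.002, -1.0]]
force: [-4.0, -5.2, 7.3]
finger_gap: 0.0
gripper_force: 4.4
```

Run:
```python
from h import *
st();tin()
```

```text
t 15.70 tcp rack [ -15.2 -140.1   85.3] F [-3.6 -5.5  7.3] gap 0.000 ty.ex 0.000 tz [ 0.    -0.002 -1.   ]
top 1330 near/far axis y,z,R [(array([-104.1,   56.9]), 35.9), (array([-103.7,   56.6]), 35.9)] x [-75.6  31.3] y [-138.5  -68.3]
side 587 near/far axis y,z,R [(array([-101.1,   61. ]), 32.4), (array([-101.5,   59.5]), 33.6)] x [-75.6  32.1] y [-114.3  -65.4]
```

Request:
jog_arm([
  {"hand": 1, "dx": 0, "dy": 0, "dz": -20, "ax": 0, "ay": 0, "az": 0},
  {"hand": 1, "dx": 0, "dy": 0, "dz": -40, "ax": 0, "ay": 0, "az": 0},
  {"hand": 1, "dx": 20, "dy": 6, "dz": -10, "ax": 0, "ay": 0, "az": 0},
  {"hand": 1, "dx": 20, "dy": 6, "dz": 0, "ax": 0, "ay": 0, "az": 0},
  {"hand": 1, "dx": 20, "dy": 6, "dz": 0, "ax": 0, "ay": 0, "az": 0},
  {"hand": 1, "dx": 20, "dy": 2, "dz": 0, "ax": 0, "ay": 0, "az": 0},
  {"hand": 1, "dx": 10, "dy": 0, "dz": 0, "ax": 0, "ay": 0, "az": 0},
  {"hand": 1, "dx": 5, "dy": 0, "dz": 0, "ax": 0, "ay": 0, "az": 0},
  {"hand": 1, "dx": 0, "dy": 0, "dz": 0, "ax": 0, "ay": 0, "az": 0},
  {"hand": 1, "dx": 0, "dy": 0, "dz": 0, "ax": 0, "ay": 0, "az": 0},
  {"hand": 1, "dx": 0, "dy": 0, "dz": 0, "ax": 0, "ay": 0, "az": 0},
  {"hand": 1, "dx": 0, "dy": 0, "dz": 0, "ax": 0, "ay": 0, "az": 0},
  {"hand": 1, "dx": 0, "dy": 0, "dz": 0, "ax": 0, "ay": 0, "az": 0},
  {"hand": 1, "dx": 0, "dy": 0, "dz": 0, "ax": 0, "ay": 0, "az": 0},
  {"hand": 1, "dx": 0, "dy": 0, "dz": 0, "ax": 0, "ay": 0, "az": 0},
  {"hand": 1, "dx": 0, "dy": 0, "dz": 0, "ax": 0, "ay": 0, "az": 0},
  {"hand": 1, "dx": 0, "dy": 0, "dz": 0, "ax": 0, "ay": 0, "az": 0},
  {"hand": 1, "dx": 0, "dy": 0, "dz": 0, "ax": 0, "ay": 0, "az": 0},
  {"hand": 1, "dx": 0, "dy": 0, "dz": 0, "ax": 0, "ay": 0, "az": 0},
  {"hand": 1, "dx": 0, "dy": 0, "dz": 0, "ax": 0, "ay": 0, "az": 0},
])

```text
time: 18.3
tcp_pos: [0.387, -0.3587, 0.1541]
eef_rot: [[-0.997, 0.079, -0.0], [0.079, 0.997, 0.0], [0.0, 0.0, -1.0]]
force: [0.2, -0.3, -0.3]
finger_gap: 0.0002
gripper_force: 0.0
```

Run:
```python
from h import *
st();tin();tin()
f=eyes.grab_frame('top');cv2.imwrite('pics/t2.png',cv2.resize(f['pixels'][180:310,200:500],(780,338)))
```

```text
t 18.30 tcp rack [-110.4 -119.   154.1] F [ 0.2 -0.3 -0.3] gap 0.000 ty.ex -0.000 tz [-0.  0. -1.]
top 1276 near/far axis y,z,R [(array([-120.3,   53.3]), 35.5), (array([-120. ,   52.9]), 35.9)] x [-76.3  30.9] y [-153.7  -85.3]
side 520 near/far axis y,z,R [(array([-116.8,   58.4]), 31.0), (array([-117.4,   56.2]), 33.4)] x [-75.9  31.9] y [-129.6  -82.8]
top 1273 near/far axis y,z,R [(array([-120.3,   53.5]), 35.4), (array([-120. ,   52.5]), 36.2)] x [-76.2  30.9] y [-153.3  -85.5]
side 513 near/far axis y,z,R [(array([-116.9,   57.5]), 31.8), (array([-115.9,   59.8]), 29.9)] x [-75.9  31.7] y [-130.9  -82.9]
```

View pics/t2.png

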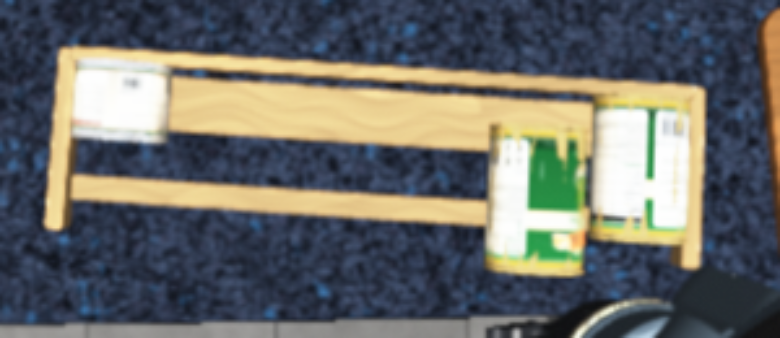

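The tin lies straight in the hollow at −120, at (537,200), beside the end tall tin at (643,165) and short of the rail. Next I'll tilt the tool so the fingertip leads and push the near end.

Request:
jog_arm([
  {"hand": 1, "dx": 0, "dy": 0, "dz": 0, "ax": 0, "ay": -0.12, "az": 0},
  {"hand": 1, "dx": 0, "dy": 0, "dz": 0, "ax": 0, "ay": -0.12, "az": 0},
  {"hand": 1, "dx": 0, "dy": 0, "dz": 0, "ax": 0, "ay": -0.11, "az": 0},
  {"hand": 1, "dx": 9, "dy": 0, "dz": 24.7, "ax": 0, "ay": 0, "az": 0},
  {"hand": 1, "dx": 9, "dy": 0, "dz": 24.7, "ax": 0, "ay": 0, "az": 0},
  {"hand": 1, "dx": 9, "dy": 0, "dz": 24.7, "ax": 0, "ay": 0, "az": 0},
  {"hand": 1, "dx": 9, "dy": 0, "dz": 24.7, "ax": 0, "ay": 0, "az": 0},
  {"hand": 1, "dx": 0, "dy": 0, "dz": 0, "ax": 0, "ay": 0, "az": 0},
])

```text
time: 19.55
tcp_pos: [0.3862, -0.3576, 0.0475]
eef_rot: [[-0.937, 0.079, 0.34], [0.075, 0.997, -0.025], [-0.341, 0.002, -0.94]]
force: [-0.3, 1.3, 0.4]
finger_gap: 0.0001
gripper_force: 0.0
```

Run:
```python
from h import *
st()
```

```text
t 19.55 tcp rack [-111.3 -118.    47.5] F [-0.4  1.3  0.4] gap 0.000 ty.ex -0.000 tz [ 0.34  -0.025 -0.94 ]
```

Request:
jog_arm([
  {"hand": 1, "dx": -7.5, "dy": -1.5, "dz": 2.7, "ax": 0, "ay": 0, "az": 0},
  {"hand": 1, "dx": -7.5, "dy": 0, "dz": 2.7, "ax": 0, "ay": 0, "az": 0},
  {"hand": 1, "dx": -3.8, "dy": 0, "dz": 1.4, "ax": 0, "ay": 0, "az": 0},
  {"hand": 1, "dx": -2.8, "dy": 0, "dz": 1, "ax": 0, "ay": 0, "az": 0},
  {"hand": 1, "dx": -1.9, "dy": 0, "dz": 0.7, "ax": 0, "ay": 0, "az": 0},
])

```text
time: 20.18
tcp_pos: [0.4119, -0.3621, 0.0491]
eef_rot: [[-0.937, 0.079, 0.342], [0.074, 0.997, -0.027], [-0.343, -0.0, -0.939]]
force: [-4.4, -0.0, 3.9]
finger_gap: -0.0
gripper_force: 2.4
```

Request:
jog_arm([
  {"hand": 1, "dx": -1.9, "dy": 0, "dz": 0.7, "ax": 0, "ay": 0, "az": 0},
  {"hand": 1, "dx": -1.9, "dy": 0, "dz": 0.7, "ax": 0, "ay": 0, "az": 0},
  {"hand": 1, "dx": -1.9, "dy": 0, "dz": 0.7, "ax": 0, "ay": 0, "az": 0},
  {"hand": 1, "dx": -1.9, "dy": 0, "dz": 0.7, "ax": 0, "ay": 0, "az": 0},
])

```text
time: 20.68
tcp_pos: [0.4201, -0.3628, 0.049]
eef_rot: [[-0.936, 0.079, 0.342], [0.074, 0.997, -0.027], [-0.343, 0.0, -0.939]]
force: [-4.1, -0.8, 2.8]
finger_gap: 0.0
gripper_force: 2.4
```

Run:
```python
from h import *
st();tin()
```

```text
t 20.68 tcp rack [ -77.1 -120.5   49. ] F [-4.  -1.2  2.8] gap 0.000 ty.ex -0.000 tz [ 0.342 -0.027 -0.939]
top 1491 near/far axis y,z,R [(array([-118.4,   71.9]), 23.4), (array([-119.7,   52.6]), 36.1)] x [-91.9  43.9] y [-153.5  -84.8]
side 633 near/far axis y,z,R [(array([-106.4,   77.9]), 17.1), (array([-115.8,   57.9]), 31.4)] x [-92.6  45.1] y [-133.4  -82.1]
```

Request:
jog_arm([
  {"hand": 1, "dx": -1.9, "dy": 0, "dz": 0.7, "ax": 0, "ay": 0, "az": 0},
  {"hand": 1, "dx": -1.9, "dy": 0, "dz": 0.7, "ax": 0, "ay": 0, "az": 0},
  {"hand": 1, "dx": -1.9, "dy": 0, "dz": 0.7, "ax": 0, "ay": 0, "az": 0},
  {"hand": 1, "dx": -1.9, "dy": 0, "dz": 0.7, "ax": 0, "ay": 0, "az": 0},
  {"hand": 1, "dx": -1.9, "dy": 0, "dz": 0.7, "ax": 0, "ay": 0, "az": 0},
  {"hand": 1, "dx": -0.9, "dy": 0, "dz": 0.3, "ax": 0, "ay": 0, "az": 0},
])

```text
time: 21.52
tcp_pos: [0.4312, -0.3637, 0.049]
eef_rot: [[-0.936, 0.079, 0.342], [0.074, 0.997, -0.027], [-0.343, -0.0, -0.939]]
force: [-4.7, 0.2, 2.9]
finger_gap: 0.0
gripper_force: 2.1
```

Request:
jog_arm([
  {"hand": 1, "dx": -0.9, "dy": 0, "dz": 0.3, "ax": 0, "ay": 0, "az": 0},
  {"hand": 1, "dx": -0.9, "dy": 0, "dz": 0.3, "ax": 0, "ay": 0, "az": 0},
])

```text
time: 21.78
tcp_pos: [0.4329, -0.3638, 0.049]
eef_rot: [[-0.936, 0.079, 0.342], [0.074, 0.997, -0.027], [-0.343, 0.0, -0.939]]
force: [-4.2, -0.5, 3.0]
finger_gap: 0.0001
gripper_force: 1.9
```

Request:
jog_arm([
  {"hand": 1, "dx": -0.5, "dy": 0, "dz": 0.2, "ax": 0, "ay": 0, "az": 0},
  {"hand": 1, "dx": -0.5, "dy": 0, "dz": 0.2, "ax": 0, "ay": 0, "az": 0},
])

```text
time: 22.02
tcp_pos: [0.434, -0.3639, 0.049]
eef_rot: [[-0.936, 0.079, 0.342], [0.074, 0.997, -0.027], [-0.343, 0.0, -0.939]]
force: [-3.7, -0.0, 1.5]
finger_gap: -0.0001
gripper_force: 2.0
```

Run:
```python
from h import *
st()
```

```text
t 22.02 tcp rack [ -63.1 -120.5   49. ] F [-3.7 -0.3  1.5] gap -0.000 ty.ex -0.000 tz [ 0.342 -0.027 -0.939]
```

Not yet at the rail. I'll keep going gently until the force rises.

Request:
jog_arm([
  {"hand": 1, "dx": -0.5, "dy": 0, "dz": 0.2, "ax": 0, "ay": 0, "az": 0},
  {"hand": 1, "dx": -0.5, "dy": 0, "dz": 0.2, "ax": 0, "ay": 0, "az": 0},
])

```text
time: 22.28
tcp_pos: [0.4351, -0.364, 0.049]
eef_rot: [[-0.936, 0.079, 0.342], [0.074, 0.997, -0.027], [-0.343, -0.0, -0.939]]
force: [-6.3, 0.1, 2.7]
finger_gap: -0.0001
gripper_force: 3.3
```

Request:
jog_arm([
  {"hand": 1, "dx": -0.5, "dy": 0, "dz": 0.2, "ax": 0, "ay": 0, "az": 0},
  {"hand": 1, "dx": -0.5, "dy": 0, "dz": 0.2, "ax": 0, "ay": 0, "az": 0},
])

```text
time: 22.52
tcp_pos: [0.4354, -0.364, 0.0488]
eef_rot: [[-0.937, 0.079, 0.341], [0.075, 0.997, -0.027], [-0.342, 0.0, -0.94]]
force: [-16.9, 1.9, 12.2]
finger_gap: -0.0004
gripper_force: 8.3
```

Contact with the rail. Now I'll retreat and check.

Request:
jog_arm([
  {"hand": 1, "dx": 4.7, "dy": 0, "dz": -1.7, "ax": 0, "ay": 0, "az": 0},
  {"hand": 1, "dx": 18.8, "dy": 0, "dz": -6.8, "ax": 0, "ay": 0, "az": 0},
  {"hand": 1, "dx": 18.8, "dy": 0, "dz": -6.8, "ax": 0, "ay": 0, "az": 0},
  {"hand": 1, "dx": -9, "dy": 0, "dz": -24.7, "ax": 0, "ay": 0, "az": 0},
  {"hand": 1, "dx": -9, "dy": 0, "dz": -24.7, "ax": 0, "ay": 0, "az": 0},
  {"hand": 1, "dx": -9, "dy": 0, "dz": -24.7, "ax": 0, "ay": 0, "az": 0},
  {"hand": 1, "dx": -9, "dy": 0, "dz": -24.7, "ax": 0, "ay": 0, "az": 0},
  {"hand": 1, "dx": 0, "dy": 0, "dz": 0, "ax": 0, "ay": 0, "az": 0},
  {"hand": 1, "dx": 0, "dy": 0, "dz": 0, "ax": 0, "ay": 0, "az": 0},
  {"hand": 1, "dx": 0, "dy": 0, "dz": 0, "ax": 0, "ay": 0, "az": 0},
  {"hand": 1, "dx": 0, "dy": 0, "dz": 0, "ax": 0, "ay": 0, "az": 0},
  {"hand": 1, "dx": 0, "dy": 0, "dz": 0, "ax": 0, "ay": 0, "az": 0},
])

```text
time: 24.02
tcp_pos: [0.3911, -0.3604, 0.1536]
eef_rot: [[-0.937, 0.079, 0.341], [0.074, 0.997, -0.027], [-0.343, 0.0, -0.94]]
force: [0.7, 0.4, 0.2]
finger_gap: -0.0001
gripper_force: 0.0
```

Run:
```python
from h import *
st()
f=eyes.grab_frame('top');A=rk(cloud(f).reshape(-1,3));A=A[np.isfinite(A).all(1)]
for y in(-200,-120,200):
    for z0 in (78,):
        g=A[(abs(A[:,1]-y)<30)&(A[:,2]>z0)&(A[:,2]<95)&(abs(A[:,0])<95)]
        print(y,len(g),"x",np.percentile(g[:,0],[1,99]).round(1),"y",np.percentile(g[:,1],[1,99]).round(1))
    # base edge left/right
    for s in(-18,18):
        h=g[abs(g[:,1]-y-s)<7];print("   edge",s,np.percentile(h[:,0],[2,98]).round(1))
a=f['pixels'][180:310,200:500];f=eyes.grab_frame('side');b=f['pixels'][90:290,180:480]
cv2.imwrite('pics/e.png',np.vstack([cv2.resize(a,(600,260)),cv2.resize(b,(600,340))]))
```

```text
t 24.02 tcp rack [-106.2 -120.4  153.6] F [0.6 0.4 0.2] gap -0.000 ty.ex -0.000 tz [ 0.341 -0.027 -0.94 ]
-200 1512 x [-49.3  58.1] y [-223.7 -172.2]
   edge -18 [-47.4  56.6]
   edge 18 [-47.5  56.4]
-120 1526 x [-47.7  59.1] y [-145.3  -93.3]
   edge -18 [-45.9  57.6]
   edge 18 [-46.5  57.6]
200 780 x [ 2.7 59.4] y [174.8 225.2]
   edge -18 [ 3.5 59.2]
   edge 18 [ 3.3 59.1]
```

View pics/e.png

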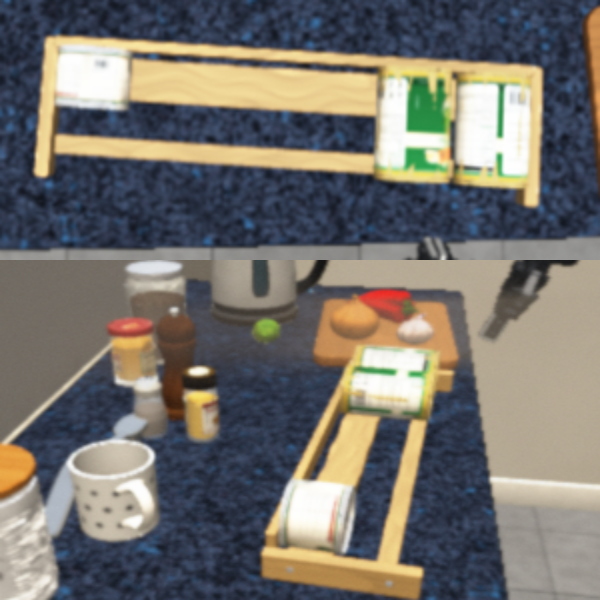

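The tall tin at (415,125) lies level with the end tall tin at (492,130), both against the back rail. The mug, jar and short tin are where they were, so I'll hand in.

```bash
python3 -c "
from h import *
print(robot.job_done())"
```

```text
the job is handed in; nothing more can be done
None
```

The tall tin was rolled over both ridges into the free hollow beside the other tall tin and pushed home against the back rail; the end tins, mug and jar look undisturbed in the last pictures, and I handed the job in at about 24 s.

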